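# Make up the centrifuge counterweight on the spring scale

### The arm

A 6-joint arm with a two-finger parallel gripper is mounted at the origin on the work surface. World frame = base frame: x ahead of the robot, y to its left, z up, the work surface at z = 0. Lengths are in mm, angles in rad, forces in N, time in s.
With the tool pointing down it reaches from about 350 to 975 mm from the base axis. Payload 7.1 kg.
Tool frame: the origin (TCP) lies on the front face of the gripper's body, between the roots of the fingers; the fingertips stand 80 mm ahead of it and the grasp point (between the pads) lies 61 mm ahead of it (env.tips_ahead is the distance from the TCP to the fingertips, in mm); z points along the fingers, y is the line along which they close (so a half turn about z gives the same grasp; the last joint's range is limited). The gripper opens to 88 mm and grips with 3 to 60 N. Pads are 20 mm wide; open, the fingers measure 115 mm over their backs; the gripper's body (75 mm by 178 mm) begins 61 mm behind the grasp point.
Start: joints at [-1.17, 0.423, 1.63, -0, 1.089, -0.019], TCP at [254.751, -570.708, 302.675] pointing down, gripper open.
Joint ranges: [-3, 3], [-0.9, 2.11], [0.09, 2.58], [-1.31, 4.45], [0.11, 2.69], [-2.54, 2.54]. Speed limits (rad/s): [2.39, 2.39, 3.01, 3.14, 3.14, 3.14].

### API

Orientations are given as a unit quaternion [x, y, z, w].
In Python, from station import env, set_gripper, viewer, workorder gives the robot as it stands. Calls block until the motion is done:
- env.reach(position, orientation): joint-space move of the TCP to a pose.
- env.move_l(position, rot=None, rate=150, f_stop=None): straight line of the TCP; rot=None keeps the orientation; rate is the mean speed in mm/s. With f_stop (N) it stops when the force on the tool has changed by that much, and returns True; else False.
- env.move_joints(angles): joint-space move.
- set_gripper(opening): finger opening in mm; the grip force is fixed at half the most; returns when the fingers have stopped.
- env.hold(seconds).
- env.ik(position, orientation): joint angles nearest the present ones, or None.
- env.read_state(): the state.
- viewer.camera(name): name is "scene" or "top" or "wrist"; returns the picture (400x640x3 uint8, blue, green, red); there is no depth.
- viewer.camera_params(name): a dict with "fx", "fy", "cx", "cy" (pixels), "pose" (4x4, takes a point from camera to world coordinates); the wrist camera has in their place "tool_from_camera" (4x4, takes a point from camera to tool coordinates, whose origin is the TCP and whose axes are the flange's). Camera axes: x right, y up, looking along -z (the intrinsics and any distortion apply to the point x, -y, -z); pixel columns grow to the right and rows downward; lengths in mm; the calibration is good to about 2 mm. A picture is of the moment at which its call begins: read the wrist's pose just before it. camera_params takes no time and is no camera call.
A pose or a line that the arm cannot do raises env.IKError and nothing moves.
- workorder.sign_off(): hands the job in; it is judged then, once.
The state is a dict: "time_s": time; "qpos": joint angles; "dq": joint speeds; "tau": joint torques, N m; "tool_pos": TCP position; "orientation": TCP orientation; "force": force on the tool from outside, world axes, zero at the start; "wrist_torque": the same for the moment, N m; "width": finger opening in mm; "grip_force": force on a finger pad.
Only numpy, scipy, OpenCV 4.12 (cv2) and the standard library are available. Lean on these libraries where they do the work, as an engineer would, in place of code of your own. Each camera call takes 0.05 s, during which the arm holds its last target. There are 200 camera calls.

### The job

Make up the counterweight for a centrifuge run: remember where the dial's pointer stands with the full bottle on the scale, stand the bottle in its centrifuge bucket, and gently stand ballast jars on the pan, adding or taking off, until they alone bring the pointer back to that reading to within one small division. Line up all the jars you do not need upright on the parking strip, one in the middle of each bay, in an unbroken row that starts at the bay nearest the scale. Do not drop anything on the pan or press it down to its stop, and leave the glassware and the wash bottle alone.

Things in the scene. Friction and masses are not known exactly. Their poses are not given: they have to be found in the camera images.
- pan (a joint): the scale's sprung pan, m of sinking: 0 empty, and 0.001 m further down for every 50 g on it (20 mm per kg, linear, 0.49 N per mm); stop at 0.030 (1.5 kg). The square stainless tray on top of the grey spring scale, 220 mm wide with a 14 mm high rim (3 mm thick); it settles within about 1 s
- pointer (a joint): the dial's long black pointer, rad clockwise from the top mark (seen from in front of the dial): 0 with the pan empty, 0.1745 rad (10 degrees, one small division) for every 50 g. Driven by the pan. The white 124 mm dial is on the sloping face of the scale's +x side, 31 marks 10 degrees apart, long marks every 250 g, no figures. The weight to be matched is the one it shows at the start, with the bottle on the pan (about 410 to 650 g)
- pan_floor (a point): centre of the pan's upper face; it sinks with the pan (152 mm above the bench when empty); its axes are the scale's: z up, x towards the dial side, y to the left of that; the pan's sides lie along x and y
- pointer_tip (a point): tip of the dial's pointer, 52 mm from the dial's centre
- dial_centre (a point): centre of the dial, in the pointer's plane, 145 mm from the pan's centre horizontally and 70 mm above the bench; the scale's housing below the pan is 185 x 190 mm, 124 mm high, and the dial part reaches to 186 mm in front of the pan's centre
- bottle_mid (a point): the full centrifuge bottle, half-way up: translucent white plastic, 62 mm in diameter up to 112 mm from its foot, then a shoulder and a 43 mm white screw cap; 150 mm high in all; standing on the pan at the start
- bucket_floor (a point): centre of the inner floor of the open aluminium centrifuge bucket (fixed, on a grey plastic base plate 120 mm square; 92 mm in diameter outside, 82 mm inside; rim 66 mm above the bench, floor 14 mm above the bench); two small steel trunnions at its sides; z up
- bay1 (a point): middle of the first bay, the one at the scale's end of the parking strip, on its upper face 4 mm above the bench. The strip is a dark grey rubber mat 86 x 402 mm, 4 mm thick, fixed, with white tape lines across it that part it into five bays of 78 mm in one row. x across the strip (away from the robot), y along it, towards the scale, z up
- bay2 (a point): middle of bay 2 of the strip, on its upper face; same axes; 78 mm further from the scale than bay 1
- bay3 (a point): middle of bay 3 of the strip, on its upper face; same axes; 78 mm further from the scale than bay 2
- bay4 (a point): middle of bay 4 of the strip, on its upper face; same axes; 78 mm further from the scale than bay 3
- bay5 (a point): middle of bay 5 of the strip, on its upper face; same axes; 78 mm further from the scale than bay 4
- jarL1_mid (a point): a large ballast jar, half-way up: plain white straight-sided jar with a screw cap, 64 mm in diameter and 80 mm high, about 240 g (up to 7 % more or less)
- jarL2_mid (a point): a large ballast jar, half-way up: plain white straight-sided jar with a screw cap, 64 mm in diameter and 80 mm high, about 240 g (up to 7 % more or less)
- jarM1_mid (a point): a middle-sized ballast jar, half-way up: plain white straight-sided jar with a screw cap, 54 mm in diameter and 68 mm high, about 120 g (up to 7 % more or less)
- jarS1_mid (a point): a small ballast jar, half-way up: plain white straight-sided jar with a screw cap, 46 mm in diameter and 60 mm high, about 60 g (up to 7 % more or less)
- jarL3_mid (a point): a large ballast jar, half-way up: plain white straight-sided jar with a screw cap, 64 mm in diameter and 80 mm high, about 240 g (up to 7 % more or less); may be absent
- jarM2_mid (a point): a middle-sized ballast jar, half-way up: plain white straight-sided jar with a screw cap, 54 mm in diameter and 68 mm high, about 120 g (up to 7 % more or less); may be absent
- jarS2_mid (a point): a small ballast jar, half-way up: plain white straight-sided jar with a screw cap, 46 mm in diameter and 60 mm high, about 60 g (up to 7 % more or less); may be absent
- beaker: bystander: empty glass beaker, 84 mm in diameter, 110 mm high; origin at its foot
- flask: bystander: conical glass flask, 96 mm in diameter at its foot, 135 mm high; origin at its foot
- wash_bottle: bystander: white wash bottle with a bent spout, 68 mm in diameter, 200 mm high; origin at its foot
Not all that is in view belongs to the job. What is shaped like the part that bears jarM2_mid but brown or red is not meant. Leave any blue or green look-alike of the part that bears jarL2_mid alone.

How it is judged (in metres and radians):
At the end, for the whole second after the job is handed in: Pointer tip within 9.1 mm (one division, 50 g) of its place at the start; bottle upright in its bucket (centre within 14 mm); every jar upright on the pan or in a bay, its centre within 12 mm of the bay's middle; no empty bay between an occupied one and the scale's end (distance of pointer_tip from where it was at the start of the episode below 0.0091 m and horizontal distance between bottle_mid and bucket_floor below 0.014 m and z of bottle_mid in the frame of bucket_floor between 0.067 and 0.083 m and angle between each of bottle_mid, jarL1_mid, jarL2_mid, jarM1_mid, jarS1_mid, jarL3_mid, jarM2_mid, jarS2_mid's own z axis and vertical below 0.15 rad and velocity of joint pan below 0.01 m/s and ((horizontal distance between jarL1_mid and pan_floor below 0.145 m and height (world z) of jarL1_mid above 0.135 m) or (height (world z) of jarL1_mid below 0.052 m and (horizontal distance between jarL1_mid and bay1 below 0.012 m or horizontal distance between jarL1_mid and bay2 below 0.012 m or horizontal distance between jarL1_mid and bay3 below 0.012 m or horizontal distance between jarL1_mid and bay4 below 0.012 m or horizontal distance between jarL1_mid and bay5 below 0.012 m))) and ((horizontal distance between jarL2_mid and pan_floor below 0.145 m and height (world z) of jarL2_mid above 0.135 m) or (height (world z) of jarL2_mid below 0.052 m and (horizontal distance between jarL2_mid and bay1 below 0.012 m or horizontal distance between jarL2_mid and bay2 below 0.012 m or horizontal distance between jarL2_mid and bay3 below 0.012 m or horizontal distance between jarL2_mid and bay4 below 0.012 m or horizontal distance between jarL2_mid and bay5 below 0.012 m))) and ((horizontal distance between jarM1_mid and pan_floor below 0.145 m and height (world z) of jarM1_mid above 0.135 m) or (height (world z) of jarM1_mid below 0.046 m and (horizontal distance between jarM1_mid and bay1 below 0.012 m or horizontal distance between jarM1_mid and bay2 below 0.012 m or horizontal distance between jarM1_mid and bay3 below 0.012 m or horizontal distance between jarM1_mid and bay4 below 0.012 m or horizontal distance between jarM1_mid and bay5 below 0.012 m))) and ((horizontal distance between jarS1_mid and pan_floor below 0.145 m and height (world z) of jarS1_mid above 0.135 m) or (height (world z) of jarS1_mid below 0.042 m and (horizontal distance between jarS1_mid and bay1 below 0.012 m or horizontal distance between jarS1_mid and bay2 below 0.012 m or horizontal distance between jarS1_mid and bay3 below 0.012 m or horizontal distance between jarS1_mid and bay4 below 0.012 m or horizontal distance between jarS1_mid and bay5 below 0.012 m))) and ((horizontal distance between jarL3_mid and pan_floor below 0.145 m and height (world z) of jarL3_mid above 0.135 m) or (height (world z) of jarL3_mid below 0.052 m and (horizontal distance between jarL3_mid and bay1 below 0.012 m or horizontal distance between jarL3_mid and bay2 below 0.012 m or horizontal distance between jarL3_mid and bay3 below 0.012 m or horizontal distance between jarL3_mid and bay4 below 0.012 m or horizontal distance between jarL3_mid and bay5 below 0.012 m))) and ((horizontal distance between jarM2_mid and pan_floor below 0.145 m and height (world z) of jarM2_mid above 0.135 m) or (height (world z) of jarM2_mid below 0.046 m and (horizontal distance between jarM2_mid and bay1 below 0.012 m or horizontal distance between jarM2_mid and bay2 below 0.012 m or horizontal distance between jarM2_mid and bay3 below 0.012 m or horizontal distance between jarM2_mid and bay4 below 0.012 m or horizontal distance between jarM2_mid and bay5 below 0.012 m))) and ((horizontal distance between jarS2_mid and pan_floor below 0.145 m and height (world z) of jarS2_mid above 0.135 m) or (height (world z) of jarS2_mid below 0.042 m and (horizontal distance between jarS2_mid and bay1 below 0.012 m or horizontal distance between jarS2_mid and bay2 below 0.012 m or horizontal distance between jarS2_mid and bay3 below 0.012 m or horizontal distance between jarS2_mid and bay4 below 0.012 m or horizontal distance between jarS2_mid and bay5 below 0.012 m))) and (not (horizontal distance between any of jarL1_mid, jarL2_mid, jarM1_mid, jarS1_mid, jarL3_mid, jarM2_mid, jarS2_mid and bay2 below 0.012 m) or horizontal distance between any of jarL1_mid, jarL2_mid, jarM1_mid, jarS1_mid, jarL3_mid, jarM2_mid, jarS2_mid and bay1 below 0.012 m) and (not (horizontal distance between any of jarL1_mid, jarL2_mid, jarM1_mid, jarS1_mid, jarL3_mid, jarM2_mid, jarS2_mid and bay3 below 0.012 m) or horizontal distance between any of jarL1_mid, jarL2_mid, jarM1_mid, jarS1_mid, jarL3_mid, jarM2_mid, jarS2_mid and bay2 below 0.012 m) and (not (horizontal distance between any of jarL1_mid, jarL2_mid, jarM1_mid, jarS1_mid, jarL3_mid, jarM2_mid, jarS2_mid and bay4 below 0.012 m) or horizontal distance between any of jarL1_mid, jarL2_mid, jarM1_mid, jarS1_mid, jarL3_mid, jarM2_mid, jarS2_mid and bay3 below 0.012 m) and (not (horizontal distance between any of jarL1_mid, jarL2_mid, jarM1_mid, jarS1_mid, jarL3_mid, jarM2_mid, jarS2_mid and bay5 below 0.012 m) or horizontal distance between any of jarL1_mid, jarL2_mid, jarM1_mid, jarS1_mid, jarL3_mid, jarM2_mid, jarS2_mid and bay4 below 0.012 m)); the robot touches nothing.
It fails at once if the pan is pressed down to its stop (value of joint pan above 0.0288 m).
It fails at once if something is dropped on the pan (velocity of joint pan above 0.35 m/s).
It fails at once if the beaker is disturbed (distance of beaker from where it was at the start of the episode above 0.04 m).
It fails at once if the flask is disturbed (distance of flask from where it was at the start of the episode above 0.04 m).
It fails at once if the wash bottle is disturbed (distance of wash_bottle from where it was at the start of the episode above 0.04 m).
Of jarL3, jarM2, jarS2 only 1 to 3 are there at a start; the rules pass over those that are not, and their reading is None.
At some moment in a run one of jarL1, jarL2, jarM1, jarS1, jarL3, jarM2, jarS2 may be knocked a few centimetres aside while the robot is not near it.
It also fails if it takes over 210 s, if anything falls off the work surface, if the arm or the gripper's body presses on something with over 40 N, if the wrist force passes 120 N, or if a joint passes its speed limit or range.

## Working session

There is one attempt and no reset: what is moved stays moved. The work goes in short steps, each a Python script; the robot and the scene stay as the last script left them, time stands still between calls to the robot, and variables do not carry over. Pictures are saved under pics/ and viewed, at most 14 in all, crops included, and the job is handed in when it is done.

```bash
ls; mkdir -p pics
python3 - <<'E'
from station import env,viewer
import cv2,numpy as np
for n in("scene","top"):
    p=viewer.camera_params(n);print(n,{k:(np.round(v,3).tolist() if hasattr(v,'__len__') and not isinstance(v,str) else v) for k,v in p.items()})
    cv2.imwrite(f"pics/{n}0.png",cv2.resize(viewer.camera(n),(800,500),interpolation=cv2.INTER_CUBIC)); 
print({k:(np.round(v,3).tolist() if hasattr(v,'__len__') else v) for k,v in viewer.camera_params("wrist").items()})
s=env.read_state();print(s["time_s"],s["tool_pos"],s["orientation"],s["width"])
E
```

```text
pics
scene {'fx': 449.0360406928761, 'fy': 449.0360406928761, 'cx': 320.46195312809414, 'cy': 191.67438119932555, 'pose': [[-0.399, -0.501, 0.768, 1497.065], [0.917, -0.227, 0.328, 347.816], [0.011, 0.835, 0.55, 831.641], [0.0, 0.0, 0.0, 1.0]]}
top {'fx': 388.1228810386946, 'fy': 388.1228810386946, 'cx': 316.1733223489204, 'cy': 202.05916346342298, 'pose': [[0.01, 0.999, -0.053, 471.597], [-1.0, 0.009, -0.017, -61.006], [-0.017, 0.053, 0.998, 1135.432], [0.0, 0.0, 0.0, 1.0]]}
{'fx': 293.18842483938914, 'fy': 293.18842483938914, 'cx': 316.8376846394414, 'cy': 196.05872790388304, 'tool_from_camera': [[-0.0, 0.964, 0.266, 71.415], [1.0, 0.001, -0.0, -0.101], [-0.0, 0.266, -0.964, -81.888], [0.0, 0.0, 0.0, 1.0]]}
0.1 [ 254.61450587 -570.34393351  301.98796559] [ 9.78047000e-01  2.08383294e-01 -1.30079073e-04 -6.72703652e-04] 87.7105111587023
```

View pics/scene0.png

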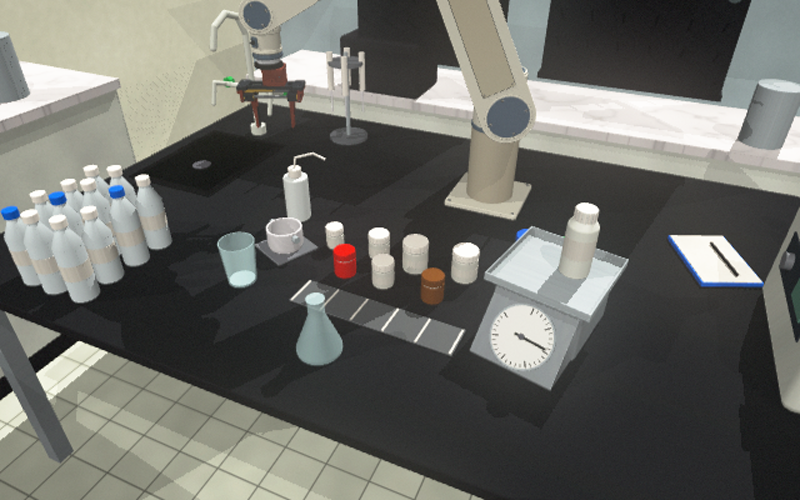

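View pics/top0.png

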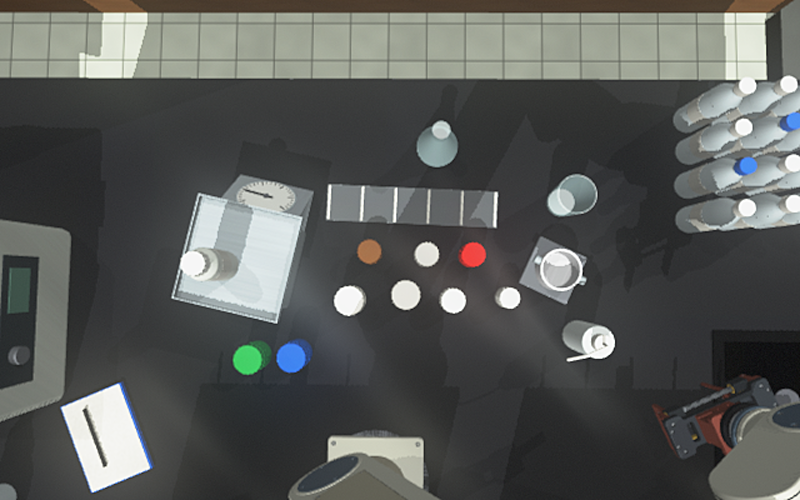

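The scene shows five white jars: 2 L, 2 M and 1 S. The brown, red, green and blue ones are decoys. I'll crop closer to get accurate points.

```bash
cat > h.py <<'E'
from station import env,set_gripper,viewer,workorder
import cv2,numpy as np
def unproj(n,u,v,z):
    p=viewer.camera_params(n);T=np.array(p["pose"])
    d=T[:3,:3]@np.array([(u-p["cx"])/p["fx"],-(v-p["cy"])/p["fy"],-1]);o=T[:3,3]
    return o+d*(z-o[2])/d[2]
def proj(n,P):
    p=viewer.camera_params(n);T=np.array(p["pose"])
    q=(np.atleast_2d(P)-T[:3,3])@T[:3,:3]
    return np.c_[p["cx"]+p["fx"]*q[:,0]/-q[:,2],p["cy"]-p["fy"]*q[:,1]/-q[:,2]]
def crop(im,x0,y0,x1,y1,k,f):
    cv2.imwrite(f"pics/{f}.png",cv2.resize(im[y0:y1,x0:x1],None,fx=k,fy=k,interpolation=cv2.INTER_CUBIC))
E
python3 - <<'E'
from h import *
t=viewer.camera("top");s=viewer.camera("scene")
np.save("top0.npy",t);np.save("scene0.npy",s)
crop(t,130,130,290,270,5,"tscale");crop(t,250,130,490,270,3.3,"tjars")
crop(s,375,230,465,320,6.5,"dial0")
E
```

```text
(no output)
```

View pics/tscale.png

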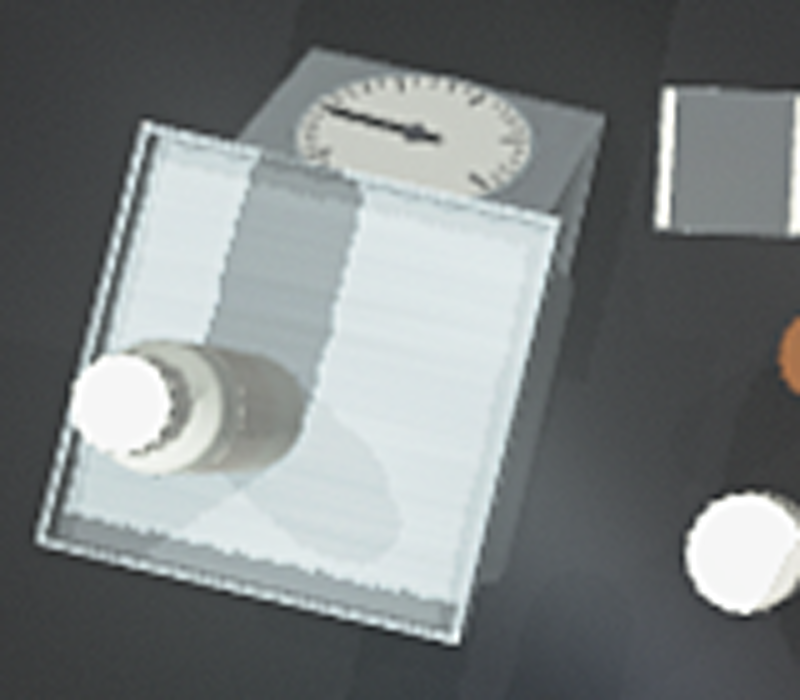

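View pics/tjars.png

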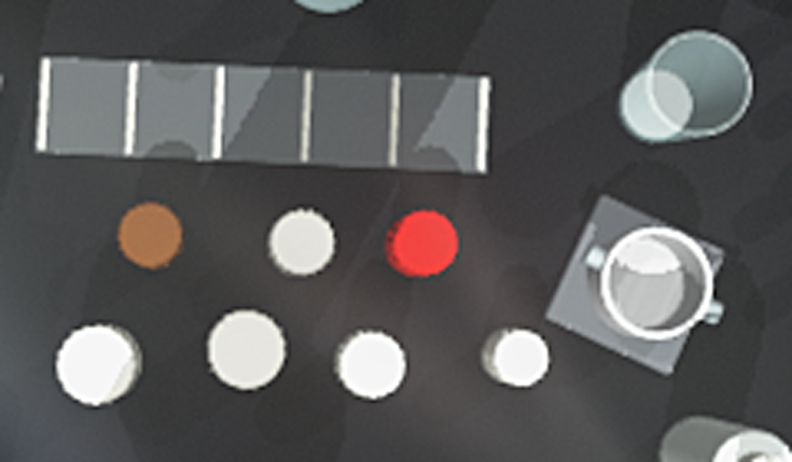

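View pics/dial0.png

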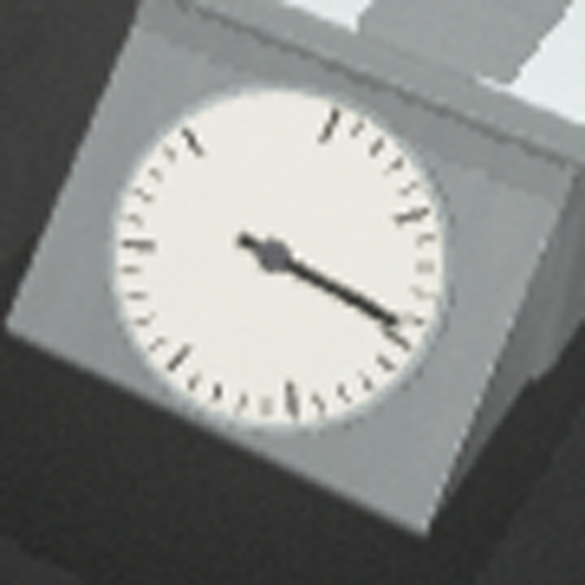

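Pointer reading: the 500 g mark is at crop (398,337) and the pointer tip at (398,322). That puts it about half a division below 500, so about 475 g. Now to turn the pixels into positions.

Run:
```python
from h import *
A=lambda x,y:((x+.5)/5-.5+130,(y+.5)/5-.5+130)
B=lambda x,y:((x+.5)/3.3-.5+250,(y+.5)/3.3-.5+130)
c=np.array([unproj("top",*A(*q),156.5) for q in [(145,122),(558,215),(458,640),(40,545)]])
print("tray",c.mean(0),np.linalg.norm(c-np.roll(c,-1,0),axis=1));e=c[0]-c[3]+c[1]-c[2];print("yaw x",np.arctan2(e[1],e[0]))
s=np.array([unproj("top",*B(*q),4) for q in [(42,58),(490,75),(483,172),(38,152)]])
print("strip",s.round(1).tolist(),s.mean(0),np.linalg.norm(s-np.roll(s,-1,0),axis=1));e=s[0]-s[1]+s[3]-s[2];print("yaw y",np.arctan2(e[1],e[0]))
P={}
for n,(x,y),z,r in [("L1",(96,364),80,39),("L2",(247,350),80,39),("M1",(302,241),68,33),("M2",(371,365),68,34),("S1",(520,357),60,29),("bucket",(657,283),66,57),("brown",(150,236),68,32),("red",(424,243),68,33)]:
    p=unproj("top",*B(x,y),z);q=unproj("top",*B(x+r,y),z);P[n]=p;print(n,p.round(1),"d",2*np.linalg.norm(p-q).round(1),"scene",(proj("scene",p)*1.25).round(0).tolist())
p=unproj("top",*A(122,405),292.5);print("bottle",p,(proj("scene",p)*1.25))
print("traycorners scene",(proj("scene",c)*1.25).round(0).tolist(),"strip",(proj("scene",s)*1.25).round(0).tolist())
for n,u,z in [("beaker",(705,83),110)]: print(n,unproj("top",*B(*u),z))
```

```text
tray [511.45661201 277.02836101 156.5       ] [218.07804402 220.38551097 218.47318489 221.31054808]
yaw x -0.21165801852131222
strip [[691.5, 118.6, 4.0], [679.1, -280.3, 4.0], [592.6, -274.1, 4.0], [607.1, 120.7, 4.0]] [642.55046611 -78.76851057   4.        ] [399.08100211  86.73777232 394.99944856  84.44758032]
yaw y 1.5368872910519498
L1 [423.2  57.5  80. ] d 64.2 scene [[465.0, 250.0]]
L2 [436.  -66.5  80. ] d 64.0 scene [[415.0, 241.0]]
M1 [ 526.7 -111.6   68. ] d 55.0 scene [[383.0, 260.0]]
M2 [ 424.3 -169.4   68. ] d 56.2 scene [[379.0, 233.0]]
S1 [ 432.  -294.2   60. ] d 48.2 scene [[334.0, 226.0]]
bucket [ 494.6 -406.3   66. ] d 94.0 scene [[284.0, 226.0]]
brown [529.7  15.3  68. ] d 53.6 scene [[433.0, 274.0]]
red [ 526. -213.   68.] d 54.8 scene [[344.0, 250.0]]
bottle [493.884474   308.01868344 292.5       ] [[586.51719394 207.94468503]]
traycorners scene [[590.0, 316.0], [484.0, 273.0], [531.0, 226.0], [627.0, 259.0]] strip [[451.0, 355.0], [288.0, 300.0], [310.0, 280.0], [464.0, 329.0]]
beaker [ 654.41879371 -431.57907286  110.        ]
```

```bash
cat >> h.py <<'E'
PAN=np.array([511.5,277.0]);BUCK=np.array([494.6,-406.3]);BOT=np.array([493.9,308.0])
BAY={i:np.array([642.55,-78.8])+(3-i)*78*np.array([.034,.9994]) for i in range(1,6)}
H={"L":80,"M":68,"S":60}
def q(xy):
    a=np.arctan2(xy[1],xy[0])+np.pi/2
    return [np.cos(a/2),np.sin(a/2),0,0]
def go(xy,z): env.reach([xy[0],xy[1],z],q(xy))
def line(xy,z,rate=100,f=None):
    r=env.move_l([xy[0],xy[1],z],None,rate,f)
    if r: print("STOP at",env.read_state()["tool_pos"].round(1))
    return r
def pick(xy,foot,grip,zt,rate=60):
    go(xy,zt); set_gripper(88); line(xy,foot+grip+61,120,15); set_gripper(20)
    s=env.read_state(); print("grip",round(s["width"],1),round(s["grip_force"],1))
    line(xy,foot+grip+61+25,rate); line(xy,zt,150)
def place(xy,foot,grip,zt):
    go(xy,zt); z=foot+grip+61
    line(xy,z+20,150); line(xy,z,40,20); env.hold(.3); set_gripper(88); env.hold(.2)
    line(xy,z+40,80); line(xy,zt,200)
def caps(n=None):
    im=viewer.camera("top"); m=(im.min(2)>165).astype(np.uint8)
    _,_,st,c=cv2.connectedComponentsWithStats(m)
    for i in range(1,len(st)):
        if 80<st[i,4]<600:
            p=unproj("top",*c[i],72)
            if 330<p[0]<720 and -480<p[1]<160: print("blob",st[i,4],st[i,2:4],p[:2].round(0))
    if n: cv2.imwrite(f"pics/{n}.png",im)
    return im
E
python3 - <<'E'
from h import *
pick(BOT,142.5,92,370,40)
print(env.read_state()["time_s"],env.read_state()["force"])
go(BUCK,370)
im=caps("t1"); s=viewer.camera("scene"); cv2.imwrite("pics/s1.png",cv2.resize(s,(800,500)))
print(env.read_state()["time_s"])
E
```

```text
grip 61.6 30.0
6.1667 [-0.32624094 -0.72893496 -4.53488058]
blob 324 [20 22] [ 643. -405.]
blob 289 [19 20] [ 525. -112.]
blob 413 [22 23] [436. -66.]
blob 425 [24 23] [422.  59.]
blob 306 [20 20] [ 425. -169.]
blob 224 [17 17] [ 432. -292.]
8.8
```

View pics/s1.png

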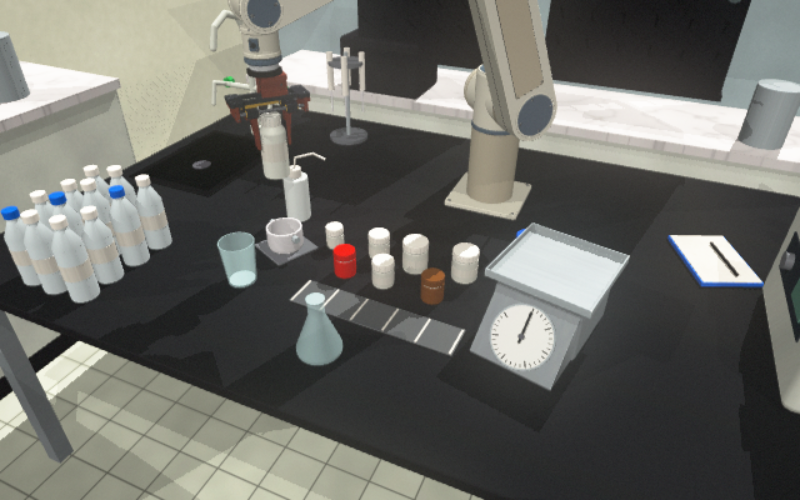

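Run:
```python
from h import *
s=env.read_state();p=s["tool_pos"];print(p,proj("scene",p)*1.25,proj("scene",[p[0],p[1],p[2]-61-92])*1.25,s["force"],s["width"])
```

```text
[ 495.15065642 -405.55561666  370.02827991] [[269.72748365 112.70037257]] [[277.18241533 173.53275921]] [ 0.82040577 -0.37705979 -4.42597507] 61.78211290390263
```

The picture agrees with the projections: the bottle is held above the bucket and the pointer is back at zero. Next I'll lower the bottle and put the two large jars on the pan.

Run:
```python
from h import *
place(BUCK,14,92,370)
L1=np.array([422.7,58]);L2=np.array([436,-66.3])
pick(L1,0,45,330)
t=np.array([-.476,.88])
place(PAN+45*t,152-4.8,45,330)
im=caps()
pick(L2,0,45,330)
place(PAN-45*t,152-9.6,45,330)
go([425,-169],330); env.hold(.5)
t=caps(); s=viewer.camera("scene"); a=s[230:320,375:465]
cv2.imwrite("pics/s2.png",np.hstack([cv2.resize(a,(400,400),interpolation=2),cv2.resize(np.load("scene0.npy")[230:320,375:465],(400,400),interpolation=2)]))
crop(s,190,120,510,290,2.5,"s3")
print(env.read_state()["time_s"])
```

```text
STOP at [ 494.7 -406.4  167.4]
grip 63.9 30.0
blob 342 [21 22] [ 643. -405.]
blob 305 [19 20] [ 525. -111.]
blob 439 [23 24] [436. -65.]
blob 313 [20 20] [ 425. -170.]
blob 229 [17 17] [ 432. -291.]
blob 582 [40 28] [ 335. -477.]
grip 63.7 30.0
blob 333 [20 22] [ 643. -405.]
blob 303 [19 20] [506. -84.]
blob 574 [40 28] [ 335. -477.]
37.3917
```

View pics/s2.png

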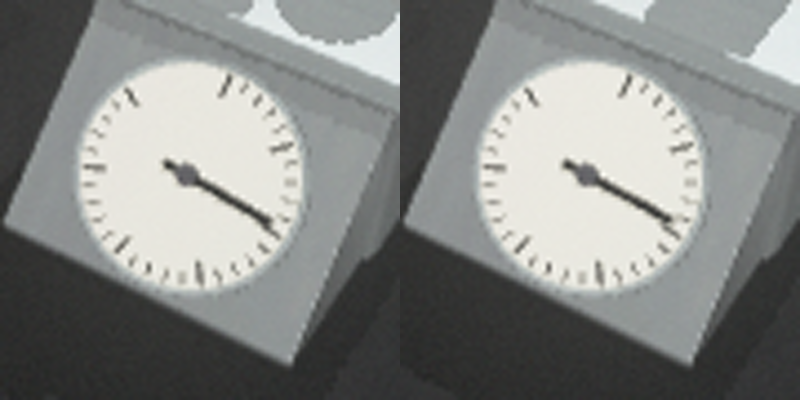

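View pics/s3.png

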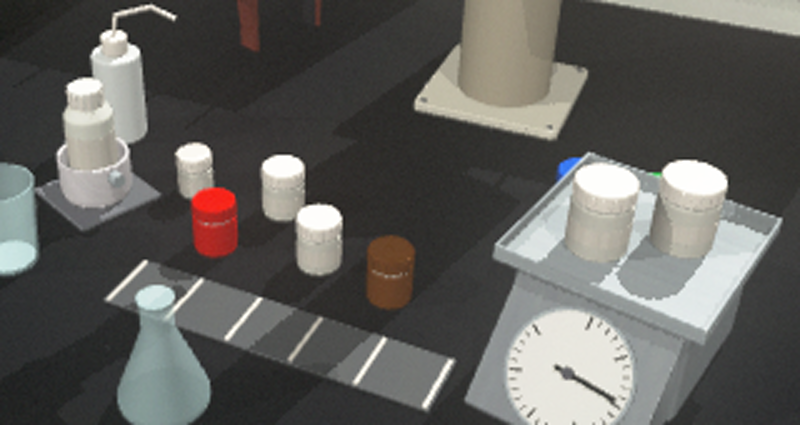

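The dial matches to within about 2°. M1 has been knocked to about (506,-84), and M2 and S1 look unmoved. The bottle is in the bucket. Next are the remaining three jars. Bay 3 goes first, with the fingers closing along the strip so they stay clear of the flask.

Run:
```python
import h
from h import *
print("flask neck",unproj("top",441/1.25,130/1.25,135)[:2],"foot",unproj("top",437/1.25,148/1.25,20)[:2])
M1=np.array([507,-84.3])
pick(M1,0,40,260)
q0=h.q; h.q=lambda xy:[1,0,0,0]
place(BAY[3],4.5,40,260)
h.q=q0
go([450,200],330)
im=caps("t2"); print(env.read_state()["time_s"])
```

```text
flask neck [ 781.61605848 -136.97716948] foot [ 774.71748977 -136.64595125]
grip 53.5 30.0
blob 315 [19 22] [642. -80.]
blob 337 [21 22] [ 643. -405.]
blob 311 [20 20] [ 425. -170.]
blob 227 [17 17] [ 432. -291.]
blob 573 [40 28] [ 335. -477.]
48.875
```

Run:
```python
from h import *
pick(np.array([424.6,-169.7]),0,40,260); place(BAY[1],4.5,40,260)
pick(np.array([432,-292.7]),0,36,260); place(BAY[2],4.5,36,260)
go([420,-250],400); env.hold(1)
im=caps(); s=viewer.camera("scene")
crop(im,130,110,490,290,2.2,"t3")
a=s[230:320,375:465]
cv2.imwrite("pics/s4.png",np.hstack([cv2.resize(a,(400,400),interpolation=2),cv2.resize(np.load("scene0.npy")[230:320,375:465],(400,400),interpolation=2)]))
st=env.read_state();print(st["time_s"],{i:b.round() for i,b in BAY.items()},st["width"])
```

```text
grip 53.7 30.0
grip 45.7 30.0
blob 368 [23 27] [646.  81.]
blob 283 [19 19] [643. -80.]
blob 323 [20 22] [ 643. -405.]
blob 201 [16 16] [644.  -4.]
blob 149 [29 20] [ 513. -436.]
73.6667 {1: array([648.,  77.]), 2: array([645.,  -1.]), 3: array([643., -79.]), 4: array([ 640., -157.]), 5: array([ 637., -235.])} 87.63335072139577
```

View pics/t3.png

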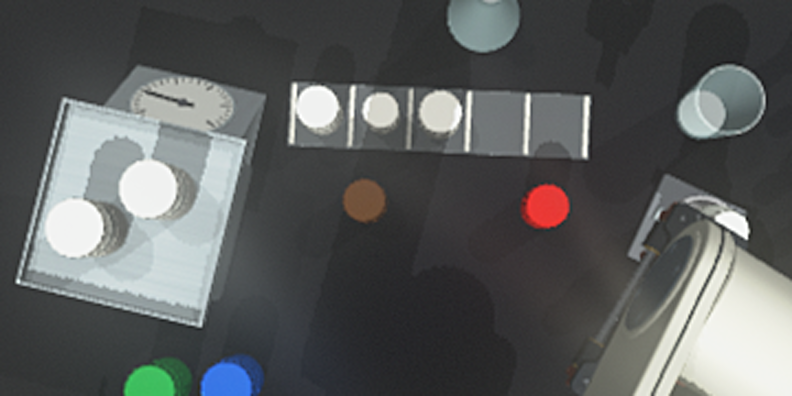

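View pics/s4.png

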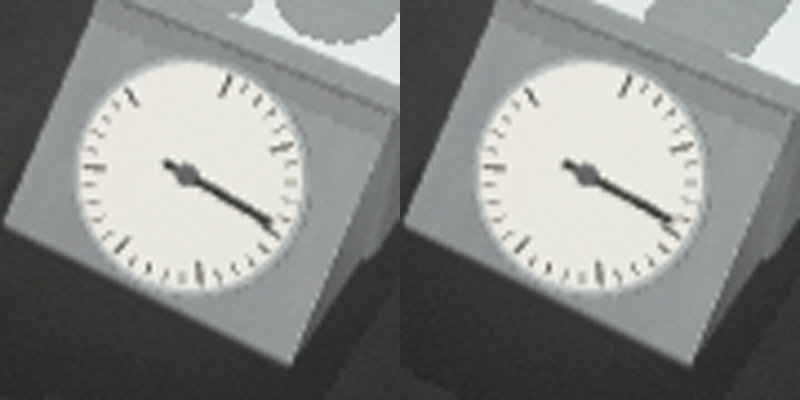

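The top view shows the jars standing in the middle of bays 1–3 and two large jars on the pan. The pointer is within about a quarter of a division of its starting reading.

```bash
python3 -c "
from h import *
print(workorder.sign_off())"
```

```text
the job is handed in; nothing more can be done
None
```

The job is handed in, but sign-off gave no verdict: the bottle is in its bucket, the two large jars hold the pointer about 2° (a quarter of a division) from its starting reading, and the two middle jars and the small one stand in bays 1–3.

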